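Seat the cylinder and snap the toggle clamp shut

TASK

Without picking anything up, push the small pneumatic cylinder along its guide rails until it sits fully home against the forked end stop. Then push the blue handle of the toggle clamp over towards the cylinder, past its dead point, so that it snaps into lock and the rubber pad holds the cylinder down. Leave everything else on the bench where it stands.

Things in the scene. Friction and masses are not known exactly. Their poses are not given: they have to be found in the camera images.
- fixture: Green steel plate 250 x 180 x 12 mm fixed to the bench, with rails, end stop and toggle clamp on it; position and yaw vary. Origin at bench level on the rails' centre line; +x runs along the rails to the end stop (away from the robot), +y to the clamp, z up. Plate: x -140 to 110, y -65 to 115 mm. Two rails 12 mm thick, inner faces at y = +-27.5 mm, x -125 to 65 mm, tops 30 mm above the bench.
- actuator: Pneumatic cylinder: loose aluminium block 120 (x) x 50 x 45 mm high, black end caps, 0.4-0.75 kg, between the rails with 2.5 mm play each side; a 12 mm rod sticks 43 mm out of its +x end at half height. Origin: centre of its underside, 12 mm above the bench. Push its flat -x end, 60 mm from the origin. It starts 25-55 mm short of home; home is x = +15 mm in the fixture's frame. Friction 2-6 N.
- clamp_handle (a joint): Hinge of the clamp's blue handle, rad: 0 = open stop, leaning 0.6 from upright to the fixture's +y (away from the cylinder); grows as it swings to -y: upright 0.6, dead point about 0.77, locked 1.2 (leaning 0.6 over the cylinder). A spring pulls it back to 0 before the dead point and snaps it to 1.2 beyond. Starting it takes 0.6 N m (6 N level at the tip), falling to nothing at dead point.
- end_stop (a point): Point midway between the near faces of the end stop's two steel posts (each 16 x 16 mm, 24 mm apart, tops 52 mm above the bench), at x = 75 mm in the fixture's frame, 35 mm above the bench; the cylinder's rod passes between the posts.
- clamp_hinge (a point): Point on the handle's hinge axis, which runs along the fixture's x: at x = 40, y = 75 mm in the fixture's frame, 85 mm above the bench. It sits between two dark steel cheeks (x 24 to 56, y 43 to 93 mm, tops 95 mm above the bench); handle and arm swing in the plane x = 40 mm.
- handle_tip (a point): Top end of the blue handle's round grip (20 mm thick, 75 mm long), on its axis, 120 mm from the hinge. It is 184 mm above the bench when open, rising to 205 mm when upright and sinking again to 184 mm in lock. Pushing low on the handle lets its tip rise against the gripper; push its outer side within some 30 mm of this end.
- clamp_arm: Steel hold-down arm (20 mm wide, 65 mm long) with a sprung black rubber pad, 18 mm across, under its end. Origin at its hinge: x = 40, y = 55 mm in the fixture's frame, 85 mm above the bench. Geared to the handle: raised 1 rad when open (pad about 55 mm above the cylinder), level and pressing on the cylinder's top when locked.
- valve_block: Bystander: loose aluminium valve block 60 x 30 x 35 mm with two brass fittings (12 mm tall) on top, beside the fixture; origin under its centre.
- rod_clevis: Bystander: loose steel rod fork 26 x 26 x 49 mm, standing, beside the fixture; origin under its centre.
- shaft_collar: Bystander: loose dark steel ring, 44 mm across, 18 mm high, lying flat on the clamp's side of the fixture, nearer the robot; origin under its centre.
- spanner: Bystander: loose spanner 160 mm long, lying flat beyond the end stop, across the fixture's x; origin under its middle.
- oil_bottle: Bystander: white plastic bottle with a red cap, 56 mm across, 150 mm tall, at one side; origin under its centre.
- carton: Bystander: closed cardboard box 90 x 70 x 60 mm at one side; origin under its centre.
- screwdriver: Bystander: loose screwdriver 180 mm long, lying to the left; origin under its middle.
There are look-alikes about, which are no part of the job. What is shaped like the actuator but pink is not meant.

How it is judged:
On the way, in this order (a step that is already met when the one before it is completed fails the run):
1. the cylinder is pushed fully home against the end stop (x of actuator in the frame of fixture between 0.0115 and 0.0185 m and y of actuator in the frame of fixture between -0.006 and 0.006 m and z of actuator in the frame of fixture below 0.015 m and angle between the x axis of actuator and the x axis of fixture, either way round below 0.1 rad and value of joint clamp_handle below 0.6 rad), for 0.2 s.
2. the handle has snapped over into lock, the pad pressing on the cylinder (value of joint clamp_handle above 1.1 rad and contact force between clamp_arm and actuator above 1.5 N), for 0.3 s.
At the end, for the whole second after the job is handed in: The cylinder lies flat between the rails within 3.5 mm of fully home, the handle is in lock (joint above 1.1 rad), the pad presses on the cylinder with more than 1.5 N, and all is at rest (all of step 2 and x of actuator in the frame of fixture between 0.0115 and 0.0185 m and y of actuator in the frame of fixture between -0.006 and 0.006 m and z of actuator in the frame of fixture below 0.015 m and angle between the x axis of actuator and the x axis of fixture, either way round below 0.1 rad and velocity of joint clamp_handle below 0.1 rad/s and linear speed of actuator below 0.02 m/s); the robot touches nothing.
It fails at once if the cylinder is lifted more than 8 mm or tipped (z of actuator in the frame of fixture above 0.02 m or angle between actuator's own z axis and vertical above 0.2 rad).
It fails at once if another thing on the bench is lifted, or shifted by more than 20 mm (distance of any of valve_block, rod_clevis, shaft_collar, spanner, oil_bottle, carton, screwdriver from where it was at the start of the episode above 0.02 m).
It also fails if it takes over 56 s, if anything falls off the work surface, if the arm or the gripper's body presses on something with over 40 N, if the wrist force passes 120 N, or if a joint passes its speed limit or range.

ROBOT

A 7-joint arm with a two-finger parallel gripper is mounted at the origin on the work surface. World frame = base frame: x ahead of the robot, y to its left, z up, the work surface at z = 0. Lengths are in m, angles in rad, forces in N, time in s.
With the tool pointing down it reaches from about 0.4 to 0.9 m from the base axis. Payload 5.5 kg.
Tool frame: the origin (TCP) lies midway between the tips of the shut fingers; the grasp point (between the pads) lies 19 mm behind it (manip.grip_depth is the distance from the TCP to the grasp point, in m); z points along the fingers, x is the direction in which the jaws open and shut, and the axes are right-handed (so a half turn about z gives the same grasp; the last joint's range is limited). The gripper opens to 92 mm and grips with 3 to 60 N. Pads are 19 mm wide; open, the fingers measure 130 mm over their backs; the gripper's body (75 mm by 190 mm) begins 47 mm behind the grasp point.
Start: joints at [-0.996, 0.501, -0.427, 1.55, 0.221, 1.138, -0.21], TCP at [0.199, 0.619, 0.202] pointing down, gripper open.
Joint ranges: [-2.88, 2.88], [-0.31, 2.03], [-1.54, 1.56], [0.2, 2.42], [-1.41, 4.55], [0.19, 2.02], [-2.57, 2.57]. Speed limits (rad/s): [2.57, 2.57, 3.14, 3.14, 3.14, 3.14, 3.14].

INTERFACE

Orientations are given as a unit quaternion [x, y, z, w].
In Python, from bench import manip, effector, viewer gives the robot as it stands. Calls block until the motion is done:
- manip.move_pose(position, orientation): joint-space move of the TCP to a pose.
- manip.servo_line(position, ori=None, vel=0.15): straight line of the TCP; ori=None keeps the orientation; vel is the mean speed in m/s.
- manip.movej(angles): joint-space move.
- effector.open_jaws() and effector.close(f_grip=None): open the fingers fully, or close them until they stop; f_grip is the grip in N (None keeps the last).
- manip.sleep(seconds).
- manip.solve_ik(position, orientation): joint angles nearest the present ones, or None.
- viewer.get_image(name): name is "scene" or "top" or "wrist"; returns the picture (420x560x3 uint8, red, green, blue); there is no depth.
- viewer.get_calibration(name): a dict with "vfov" (degrees; the focal length in pixels is half the picture's height over the tangent of half this angle, whatever the lens; pixels are square), "cx", "cy" (the principal point, pixels), "dist_coeffs" ([k1, k2, p1, p2, k3] as OpenCV has them; the pictures are not rectified), "eye" and "attitude" of the camera in the world. Camera axes: x right, y down, z forward; pixel columns grow to the right and rows downward; lengths in m; the calibration is good to about 2 mm. A picture is of the moment at which its call begins: read the wrist's pose just before it. get_calibration takes no time and is no camera call; for the wrist camera it gives the pose at the moment of the call.
A pose or a line that the arm cannot do raises manip.PlanningError and nothing moves.
- manip.hand_in(): hands the job in, once; it reports no verdict.
Readings, each from a call of its own:
- manip.current_clock(): time.
- manip.current_q(): joint angles.
- manip.current_joint_velocities(): joint speeds.
- manip.current_tau(): joint torques, N m.
- manip.current_tool_pos(): TCP position.
- manip.current_tcp_rot(): TCP orientation.
- manip.current_force(): force on the tool from outside, world axes, zero at the start.
- manip.current_wrist_torque(): the same for the moment, N m.
- manip.current_finger_gap(): finger opening in m.
Only numpy, scipy, OpenCV 4.12 (cv2) and the standard library are available. Lean on these libraries where they do the work, as an engineer would, in place of code of your own. Each camera call takes 0.05 s, during which the arm holds its last target.

## Working session

There is one attempt and no reset: what is moved stays moved. The work goes in short steps, each a Python script; the robot and the scene stay as the last script left them, time stands still between calls to the robot, and variables do not carry over. Pictures are saved under pics/ and viewed, and the job is handed in when it is done.

```bash
ls; mkdir -p pics; python3 - <<'E'
from bench import manip, effector, viewer
import cv2
print(manip.current_clock())
for n in ["scene","top","wrist"]:
    im=viewer.get_image(n); cv2.imwrite(f"pics/{n}0.png",im[:,:,::-1]); print(n,viewer.get_calibration(n))
E
```

```text
pics
0.0
scene {'vfov': 43.854452846709414, 'cx': 278.9925616228767, 'cy': 207.31212042195415, 'dist_coeffs': array([-0.07400022,  0.        ,  0.        ,  0.        ,  0.        ]), 'eye': array([ 1.23074798, -0.94074693,  0.90487363]), 'attitude': array([ 0.8381441 ,  0.27898947, -0.14520356, -0.44564028])}
top {'vfov': 45.780714646667704, 'cx': 273.1292049839062, 'cy': 203.88278703195402, 'dist_coeffs': array([-0.13861834,  0.        ,  0.        ,  0.        ,  0.        ]), 'eye': array([ 0.33869897, -0.03418483,  1.4655608 ]), 'attitude': array([-0.69430154,  0.71432782, -0.05940146,  0.06444067])}
wrist {'vfov': 71.43938368378511, 'cx': 280.8035724995919, 'cy': 206.84998268879707, 'dist_coeffs': array([-0.02592128,  0.        ,  0.        ,  0.        ,  0.        ]), 'eye': array([0.13519076, 0.63963527, 0.38325891]), 'attitude': array([0.80167026, 0.58378977, 0.07521705, 0.10419545])}
```

View pics/scene0.png

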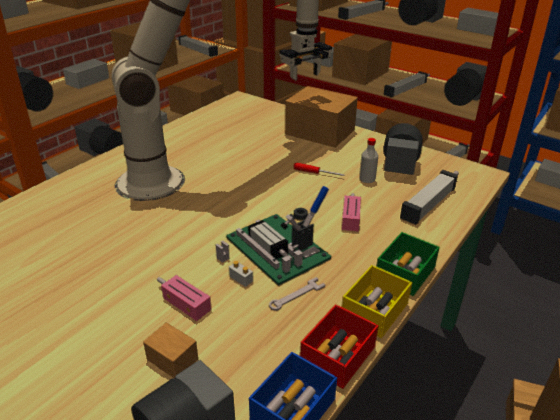

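View pics/top0.png

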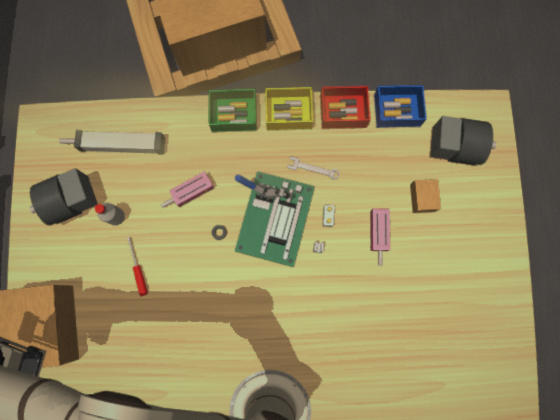

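View pics/wrist0.png

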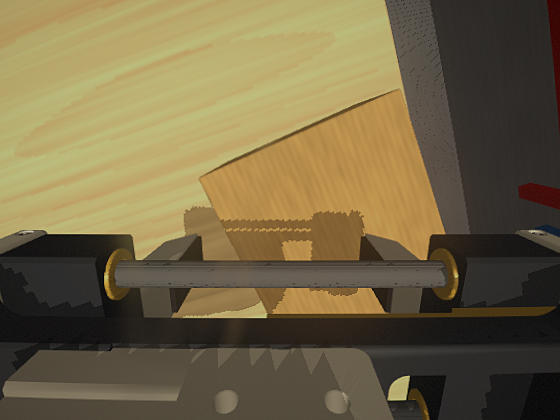

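The top view shows the green fixture at about (275,220), the clamp with its blue handle at (245,182), and the silver cylinder between the rails at (283,222). The pink look-alikes are at (190,190) and (381,230). I'll enlarge the fixture next.

```bash
python3 - <<'E'
import cv2
im=cv2.imread("pics/top0.png")[160:280,205:345]
cv2.imwrite("pics/topc.png",cv2.resize(im,None,fx=5.5,fy=5,interpolation=cv2.INTER_CUBIC) if 0 else cv2.resize(im,None,fx=5,fy=5,interpolation=cv2.INTER_CUBIC))
im=cv2.imread("pics/scene0.png")[170:290,205:345]
cv2.imwrite("pics/scenec.png",cv2.resize(im,None,fx=5,fy=5,interpolation=cv2.INTER_CUBIC))
E
```

```text
(no output)
```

View pics/topc.png

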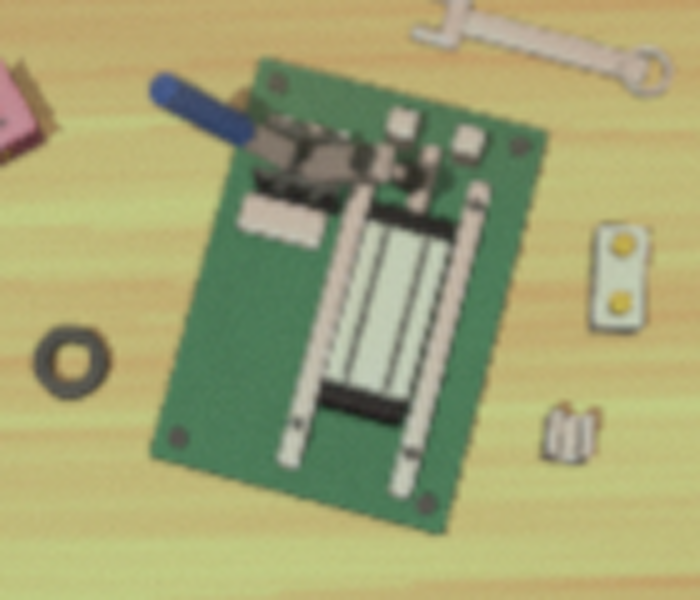

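View pics/scenec.png

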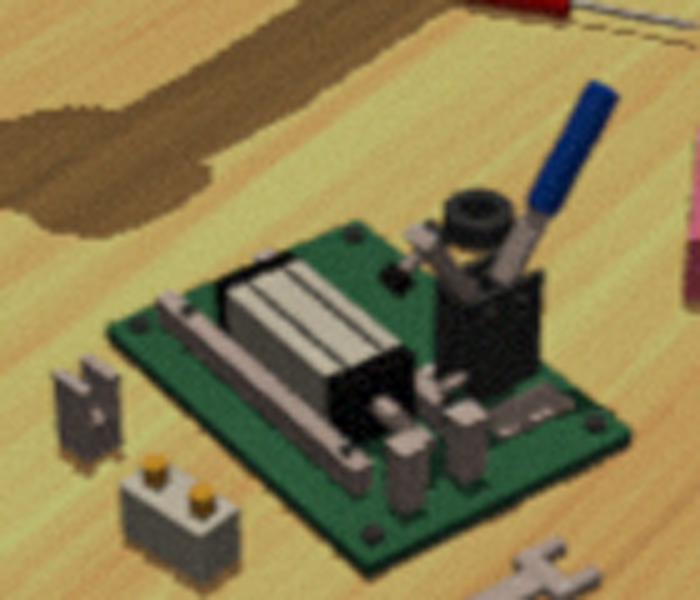

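```bash
cat > h.py <<'E'
import numpy as np, cv2
from scipy.spatial.transform import Rotation as R
from scipy.optimize import least_squares
def proj(c,P):
    f=210/np.tan(np.radians(c['vfov'])/2)
    K=np.array([[f,0,c['cx']],[0,f,c['cy']],[0,0,1]])
    Rm=R.from_quat(c['attitude']).as_matrix().T
    return cv2.projectPoints(np.atleast_2d(P).astype(float),cv2.Rodrigues(Rm)[0],-Rm@c['eye'],K,np.array(c['dist_coeffs']))[0][:,0]
def F(p,P):
    P=np.atleast_2d(P)/1000.; c,s=np.cos(p[2]),np.sin(p[2])
    return np.c_[p[0]+c*P[:,0]-s*P[:,1],p[1]+s*P[:,0]+c*P[:,1],P[:,2]]
E
python3 - <<'E'
from bench import viewer
from h import *
ct=viewer.get_calibration("top");cs=viewer.get_calibration("scene")
ty=[142.8]
T=[((110,115,12),(262,58)),((110,-65,12),(548,128)),((-140,-65,12),(443,533)),((-140,115,12),(150,457)),((-125,33.5,30),(288,466)),((-125,-33.5,30),(401,495)),((65,-33.5,30),(480,183)),((40,142.8,184),(163,88))]
S=[((110,115,12),(630,435)),((110,-65,12),(370,566)),((-140,-65,12),(110,330)),((-140,115,12),(355,222)),((83,-20,52),(409,438)),((83,20,52),(466,410)),((40,142.8,184),(603,92))]
def pr(L,o):return np.array([a for a,b in L],float),(np.array([b for a,b in L])+.5)/5-.5+o
PT,UT=pr(T,(205,160));PS,US=pr(S,(205,170))
f=lambda p:np.r_[(proj(ct,F(p,PT))-UT).ravel(),(proj(cs,F(p,PS))-US).ravel()]
r=least_squares(f,[.55,0,-.3],loss='soft_l1');print(r.x.tolist());print(f(r.x).reshape(-1,2).round(1).tolist())
np.save('fix.npy',r.x)
# actuator far top edge x
for c,L,o in((ct,[(372,207),(455,232)],(205,160)),(cs,[(330,380),(412,348)],(205,170))):
    U=(np.array(L)+.5)/5-.5+o
    g=lambda q:(proj(c,F(r.x,[(q[0],q[1],57),(q[2],q[3],57)]))-U).ravel()
    print(least_squares(g,[20,25,20,-25]).x)
print(F(r.x,[(40,75,85),(40,143,184),(-110,0,30)]))
E
```

```text
[0.5612193697515975, -0.05998802100149611, -0.28590692378464855]
[[-0.3, -0.5], [0.6, 0.3], [0.8, 0.7], [-0.2, 0.1], [0.2, 0.0], [0.1, 0.1], [0.6, -0.1], [-0.3, 0.2], [1.2, -0.9], [-0.3, 0.1], [-1.3, -0.9], [0.7, -0.8], [-0.2, 1.1], [0.6, 0.8], [0.8, -0.9]]
[ 29.3727217   24.56348234  27.35037279 -25.27928859]
[ 22.43743027 -24.78681657  26.30706076  26.43368095]
[[ 0.6207477   0.00068634  0.085     ]
 [ 0.63992558  0.06592597  0.184     ]
 [ 0.45568468 -0.02896498  0.03      ]]
```

```bash
cat >> h.py <<'E'
p=np.load('fix.npy') if __import__('os').path.exists('fix.npy') else None
def W(x,y,z): return F(p,(x,y,z))[0]
def ori(s=1):
    y=np.array([-np.sin(p[2]),np.cos(p[2]),0])*s; z=np.array([0,0,-1.])
    return R.from_matrix(np.c_[y,np.cross(z,y),z]).as_quat()
def fx(P):
    d=np.asarray(P)[:2]-p[:2]; c,s=np.cos(p[2]),np.sin(p[2])
    return np.array([c*d[0]+s*d[1],-s*d[0]+c*d[1],P[2]])*1000
def ff(f):
    c,s=np.cos(p[2]),np.sin(p[2]); return np.array([c*f[0]+s*f[1],-s*f[0]+c*f[1],f[2]])
E
python3 - <<'E'
from bench import manip,viewer
from h import *
Rt=R.from_quat(manip.current_tcp_rot()); e=viewer.get_calibration("wrist")['eye']
print("cam in tool",Rt.inv().apply(e-manip.current_tool_pos()), Rt.as_matrix().round(2))
for s in(1,-1):
    o=ori(s); print(s,R.from_quat(o).as_matrix()[:,1].round(2))
    for w in (W(-115,0,.3e3),W(-115,0,38),W(-50,0,38),W(40,175,170),W(40,65,180)):
        q=manip.solve_ik(w,o); print(None if q is None else np.round(q,2))
E
```

```text
cam in tool [ 0.00056591 -0.06758765 -0.18162077] [[ 0.31  0.95 -0.  ]
 [ 0.95 -0.31 -0.  ]
 [-0.   -0.   -1.  ]]
1 [ 0.96 -0.28  0.  ]
[-0.13  0.02  0.14  1.91 -0.    1.21  1.29]
[ 0.05  0.38 -0.05  2.17  0.04  0.6   1.25]
[ 0.09  0.47 -0.06  2.02  0.04  0.66  1.28]
[-0.05  0.51 -0.19  1.57  0.11  1.07  1.01]
[ 0.02  0.43 -0.07  1.67  0.03  1.04  1.23]
-1 [-0.96  0.28  0.  ]
[-0.32  0.01  0.33  1.92 -0.    1.21 -1.85]
[-0.43  0.42  0.51  2.18 -0.35  0.62 -1.52]
[-0.35  0.51  0.48  2.03 -0.37  0.68 -1.49]
[-0.41  0.52  0.32  1.59 -0.18  1.06 -1.91]
[-0.28  0.45  0.34  1.68 -0.17  1.04 -1.75]
```

```bash
python3 - <<'E'
from bench import manip,effector,viewer
from h import *
t=manip.current_tool_pos(); manip.servo_line([t[0],t[1],.33],vel=.2)
effector.close(10)
manip.move_pose(W(-118,0,230),ori(1)); print(manip.current_clock())
im=viewer.get_image("wrist");cv2.imwrite("pics/w1.png",im[:,:,::-1])
c=viewer.get_calibration("wrist"); print(proj(c,[W(-92,0,57),W(-118,0,38),W(-92,25,57),W(-92,-25,57)]).round(), manip.current_finger_gap())
im=viewer.get_image("top");cv2.imwrite("pics/t1.png",im[:,:,::-1])
E
```

```text
4.85
[[279. 207.]
 [280. 184.]
 [299. 207.]
 [260. 207.]] 0.00044005181920701603
```

View pics/w1.png

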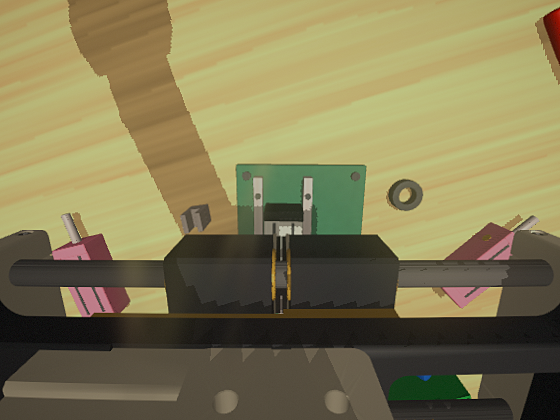

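The wrist view shows the cylinder's near edge at row 207, columns 264–303, within a few pixels of the prediction. The cylinder is silver and lies between the rails, so it's the right one. I'll descend behind it and push.

```bash
python3 - <<'E'
from bench import manip,effector,viewer
from h import *
manip.servo_line(W(-118,0,38),vel=.15)
f0=manip.current_force(); print(manip.current_clock(),f0)
x=-118; n=0
manip.servo_line(W(-105,0,38),vel=.04); x=-105
while x<-48:
    x+= 4 if x<-66 else 1.5
    manip.servo_line(W(x,0,38),vel=.04)
    f=ff(manip.current_force()-f0); print(round(x,1),fx(manip.current_tool_pos()).round(1),f.round(1),manip.current_clock())
    if f[0]<-14: break
im=viewer.get_image("scene");cv2.imwrite("pics/s2.png",cv2.resize(im[170:290,205:345,::-1],None,fx=5,fy=5,interpolation=cv2.INTER_CUBIC))
im=viewer.get_image("top");cv2.imwrite("pics/t2.png",cv2.resize(im[160:280,205:345,::-1],None,fx=5,fy=5,interpolation=cv2.INTER_CUBIC))
E
```

```text
6.3833 [ 0.46455277  0.64764789 -0.45419129]
-101 [-100.7   -0.    38. ] [ 0.  -1.   1.2] 7.1083
-97 [-96.7   0.   38. ] [-0.4 -1.4  0.2] 7.3583
-93 [-92.7   0.   38. ] [ 0.3 -0.9  1.4] 7.6083
-89 [-88.6  -0.   38. ] [-0.4 -0.7  0.4] 7.8583
-85 [-84.6  -0.   38.1] [-0.1 -1.3  0.6] 8.1083
-81 [-80.6   0.   38.1] [-0.1 -0.9  0.6] 8.3583
-77 [-76.7  -0.   38. ] [ 0.   0.2 -0. ] 8.6083
-73 [-72.6  -0.   38. ] [ 0.1 -0.6 -0.2] 8.8583
-69 [-68.7   0.   38. ] [-0.1 -0.5  0.8] 9.1083
-65 [-64.6  -0.   38.1] [-0.3 -1.7  0.8] 9.3583
-63.5 [-63.5  -0.   38. ] [ 0.2 -0.5  0.6] 9.6083
-62.0 [-61.9   0.   38. ] [ 0.5 -1.   0.6] 9.8583
-60.5 [-60.4  -0.   38. ] [-0.9 -0.7  0.6] 10.1083
-59.0 [-58.9  -0.   38. ] [-0.1 -0.3 -0.1] 10.3583
-57.5 [-57.3   0.   38. ] [-0.2 -0.9  0.4] 10.6083
-56.0 [-55.8   0.   38. ] [-0.7 -1.3 -0.3] 10.8583
-54.5 [-54.3   0.   38. ] [-0.3 -0.9  0.4] 11.1083
-53.0 [-52.9  -0.   38. ] [ 0.2 -1.5  0.5] 11.3583
-51.5 [-51.4  -0.   38. ] [ 0.1 -1.8  0.2] 11.6083
-50.0 [-49.8   0.   38. ] [-0.  -0.8  0.7] 11.8583
-48.5 [-48.4  -0.   38. ] [-0.7 -1.1  0.8] 12.1083
-47.0 [-46.9  -0.   38. ] [-1.  -0.8  0.4] 12.3583
```

View pics/s2.png

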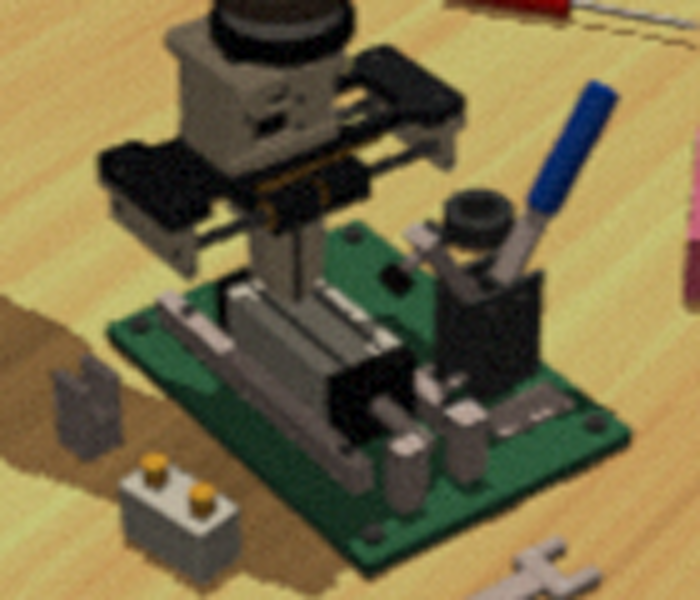

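View pics/t2.png

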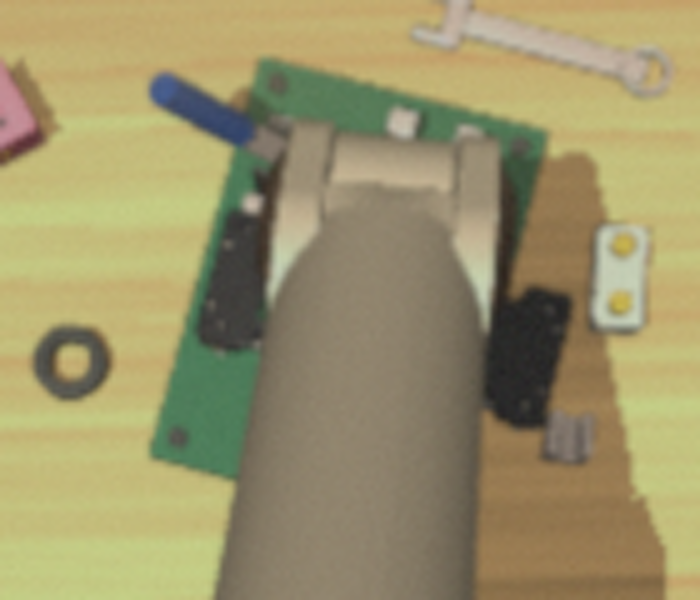

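```bash
python3 - <<'E'
from bench import manip,effector,viewer
from h import *
print(fx(manip.current_tool_pos()),manip.current_force(),manip.current_clock())
c=viewer.get_calibration("scene")
for P in [(-47,0,38),(-47,0,57),(-47,0,104),(-92,-25,57),(28,-25,57),(-92,25,57),(-47,0,20)]:
    print(P,((proj(c,W(*P))[0]-(205,170))*5).round())
im=viewer.get_image("wrist");cv2.imwrite("pics/w2.png",im[:,:,::-1])
E
```

```text
[-4.70224028e+01  1.46486378e-02  3.79989869e+01] [-0.26089574 -0.37485139 -0.27248865] 12.4583
(-47, 0, 38) [290. 325.]
(-47, 0, 57) [289. 298.]
(-47, 0, 104) [288. 227.]
(-92, -25, 57) [205. 275.]
(28, -25, 57) [334. 383.]
(-92, 25, 57) [279. 244.]
(-47, 0, 20) [290. 351.]
```

View pics/w2.png

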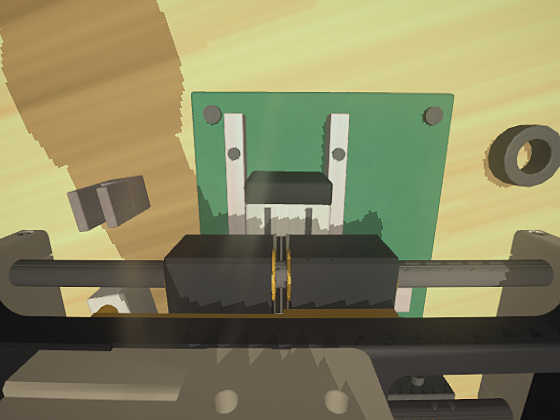

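The push met no force, and the cylinder hasn't moved: its near cap is still at about (288,187) in the wrist view. The fingers look as if they end right at the cylinder's top face. I'll raise the arm and check where the fingertips really are.

```bash
python3 - <<'E'
from bench import manip,effector,viewer
from h import *
manip.servo_line(W(-47,0,110),vel=.2)
print(fx(manip.current_tool_pos()),manip.current_force(),manip.current_clock())
c=viewer.get_calibration("scene")
for P in [(-47,0,110),(-47,0,129),(-47,0,176)]:
    print(P,((proj(c,W(*P))[0]-(205,170-20))*5).round())
im=viewer.get_image("scene");cv2.imwrite("pics/s3.png",cv2.resize(im[150:270,205:345,::-1],None,fx=5,fy=5,interpolation=cv2.INTER_CUBIC))
E
```

```text
[-46.74567808   0.17270965 110.49135665] [-0.31552396  0.13412307 -0.4339342 ] 13.0167
(-47, 0, 110) [288. 318.]
(-47, 0, 129) [288. 288.]
(-47, 0, 176) [287. 214.]
```

View pics/s3.png

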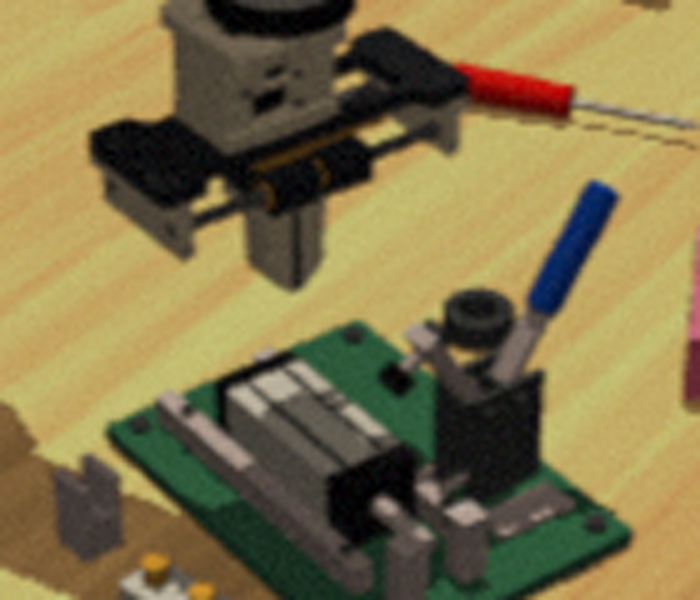

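```bash
python3 - <<'E'
from bench import manip,viewer
from h import *
c=viewer.get_calibration("scene")
im=viewer.get_image("scene")
x0,y0,k=220,145,10
out=cv2.resize(im[y0:y0+60,x0:x0+80,::-1],None,fx=k,fy=k,interpolation=cv2.INTER_CUBIC)
t=fx(manip.current_tool_pos());print(t)
for z,col in((0,(0,0,255)),(22,(0,255,0)),(66,(255,0,0))):
    B=[(t[0]+a,t[1]+b,t[2]+z) for a,b in((-9.5,-19),(9.5,-19),(9.5,19),(-9.5,19))]
    u=((np.array([proj(c,W(*q))[0] for q in B])-(x0,y0)+.5)*k).astype(int); cv2.polylines(out,[u],True,col,1)
cv2.imwrite("pics/s4.png",out)
E
```

```text
[-47.97141601  -0.16437432 109.09577583]
```

View pics/s4.png

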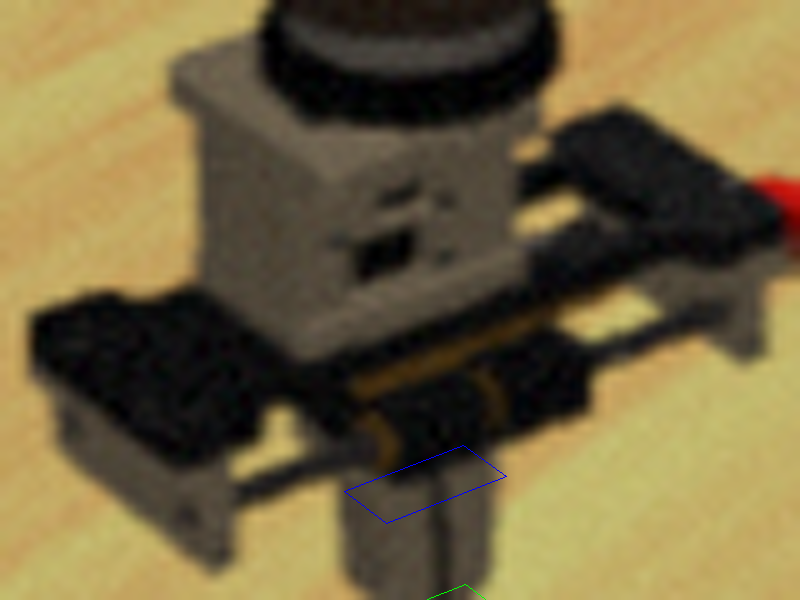

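```bash
python3 - <<'E'
from bench import manip,viewer
from h import *
c=viewer.get_calibration("scene")
im=viewer.get_image("scene")
x0,y0,k=235,180,16
out=cv2.resize(im[y0:y0+36,x0:x0+50,::-1],None,fx=k,fy=k,interpolation=cv2.INTER_CUBIC)
t=fx(manip.current_tool_pos());print(t)
for z,col in((0,(0,0,255)),(19,(0,255,0)),(66,(255,0,0))):
    B=[(t[0]+a,t[1]+b,t[2]+z) for a,b in((-9.5,-19),(9.5,-19),(9.5,19),(-9.5,19))]
    u=((np.array([proj(c,W(*q))[0] for q in B])-(x0,y0)+.5)*k).astype(int); cv2.polylines(out,[u],True,col,1)
cv2.imwrite("pics/s5.png",out)
E
```

```text
[-48.10930706  -0.21380243 108.86619322]
```

View pics/s5.png

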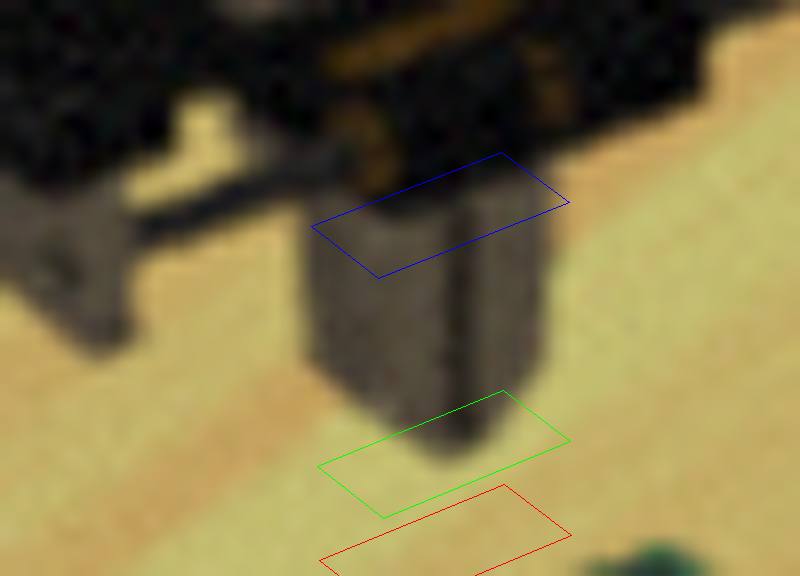

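The fingertips actually end about 20–25 mm above the TCP the robot reports: the tip is at (455,450) in the crop, but the stated TCP falls near the red box. The first pass therefore slid over the cylinder's top without touching it. I'll correct for this, going behind the cylinder and about 25 mm lower, with force checks.

```bash
python3 - <<'E'
from bench import manip,effector,viewer
from h import *
manip.servo_line(W(-122,0,100),vel=.2)
manip.servo_line(W(-122,0,40),vel=.15)
manip.sleep(.1); f0=manip.current_force()
for z in(30,22,16,11):
    manip.servo_line(W(-122,0,z),vel=.06); f=manip.current_force()-f0; print(z,fx(manip.current_tool_pos()).round(1),f.round(1))
    if f[2]>5: break
print(manip.current_clock())
im=viewer.get_image("scene");cv2.imwrite("pics/s6.png",cv2.resize(im[170:290,205:345,::-1],None,fx=5,fy=5,interpolation=cv2.INTER_CUBIC))
E
```

```text
30 [-1.223e+02 -1.000e-01  2.980e+01] [-0.8  0.1 -0.5]
22 [-122.5   -0.2   21.5] [-1. -1. -1.]
16 [-1.224e+02 -1.000e-01  1.560e+01] [-1.1 -0.6 -0.8]
11 [-1.223e+02 -1.000e-01  1.070e+01] [-0.6  0.3 -0.5]
15.4417
```

View pics/s6.png

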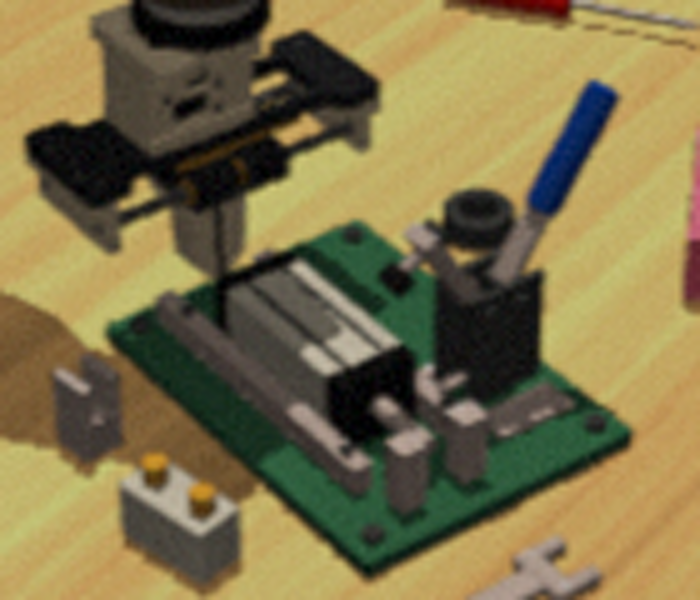

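```bash
python3 - <<'E'
from bench import manip,viewer
from h import *
c=viewer.get_calibration("scene")
for x in(-122,-112.5):
  for y in (0,-19):
    for z in(11,30,40,50,77): print((x,y,z),((proj(c,W(x,y,z))[0]-(205,170)+.5)*5).round())
E
```

```text
(-122, 0, 11) [217. 302.]
(-122, 0, 30) [216. 275.]
(-122, 0, 40) [216. 261.]
(-122, 0, 50) [215. 247.]
(-122, 0, 77) [214. 207.]
(-122, -19, 11) [190. 314.]
(-122, -19, 30) [188. 287.]
(-122, -19, 40) [188. 273.]
(-122, -19, 50) [187. 258.]
(-122, -19, 77) [185. 219.]
(-112.5, 0, 11) [226. 310.]
(-112.5, 0, 30) [226. 283.]
(-112.5, 0, 40) [225. 269.]
(-112.5, 0, 50) [225. 255.]
(-112.5, 0, 77) [223. 215.]
(-112.5, -19, 11) [199. 322.]
(-112.5, -19, 30) [198. 295.]
(-112.5, -19, 40) [197. 281.]
(-112.5, -19, 50) [197. 266.]
(-112.5, -19, 77) [195. 227.]
```

The tip is at about (213,272), which puts it near z = 38 mm, level with the lower part of the cylinder's end face. I'll lower it a few more millimetres and push.

```bash
cat > push.py <<'E'
from bench import manip,effector,viewer
from h import *
manip.servo_line(W(-122,0,7),vel=.06); f0=manip.current_force(); print(f0.round(1))
x=-112; manip.servo_line(W(x,0,7),vel=.05)
hist=[]
while x<-40:
    x+= 4 if x<-64 else 1.5
    manip.servo_line(W(x,0,7),vel=.05)
    f=ff(manip.current_force()-f0); print(round(x,1),fx(manip.current_tool_pos()).round(1),f.round(1),manip.current_clock())
    if f[0]<-(15 if x>-70 else 25): break
    if x>-85 and f[0]>-1.2 and x<-80: print('no contact'); break
im=viewer.get_image("scene");cv2.imwrite("pics/s7.png",cv2.resize(im[170:290,205:345,::-1],None,fx=5,fy=5,interpolation=cv2.INTER_CUBIC))
E
python3 push.py
```

```text
[-0.1 -0.5 -0.3]
-108 [-107.7    0.     7. ] [-1.2  0.1  1. ] 16.3417
-104 [-103.6    0.     7.1] [-0.5  0.2  0.6] 16.5917
-100 [-99.6   0.    7. ] [ 0.2  0.2 -0.7] 16.8417
-96 [-95.9  -0.1   6.9] [-0.4  0.3  1.3] 17.0917
-92 [-91.9  -0.    6.9] [-1.5 -0.9 -0.3] 17.3417
-88 [-87.6   0.1   7. ] [-0.5 -0.1 -0.3] 17.5917
-84 [-83.4   0.1   7.1] [-0.2  0.7 -0.5] 17.8417
no contact
```

View pics/s7.png

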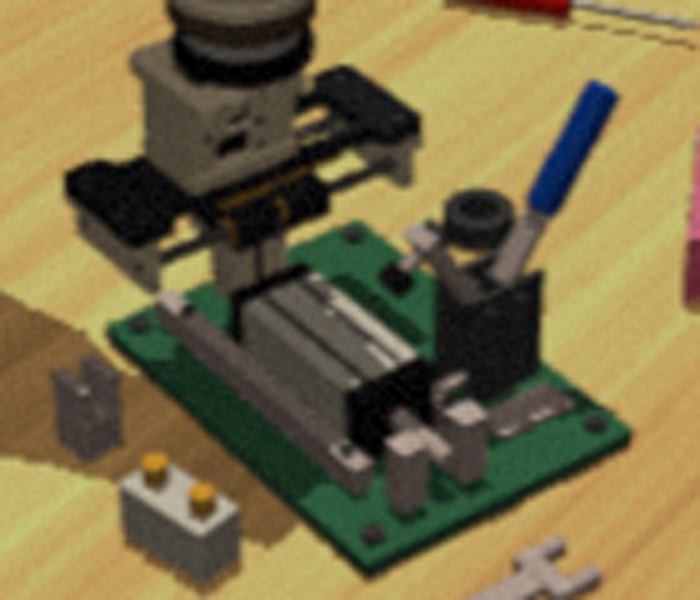

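The cylinder is moving: the rod is now between the posts at (430,430). The friction force barely shows in the reading, so I'll keep pushing towards home.

```bash
cat > push2.py <<'E'
from bench import manip,effector,viewer
from h import *
import sys
f0=manip.current_force()
x=-84; print(f0)
while x<-46:
    x+= 4 if x<-64 else 1
    manip.servo_line(W(x,0,7),vel=.05)
    f=ff(manip.current_force()-f0);t=fx(manip.current_tool_pos()); print(round(x,1),t.round(1),f.round(1),manip.current_clock())
    if f[0]<-10: break
im=viewer.get_image("scene");cv2.imwrite("pics/s8.png",cv2.resize(im[170:290,205:345,::-1],None,fx=5,fy=5,interpolation=cv2.INTER_CUBIC))
E
python3 push2.py
```

```text
[-0.62898013  0.09331794  0.57047172]
-80 [-79.5   0.    7. ] [-0.3  0.5 -0.5] 18.1417
-76 [-75.4   0.    7. ] [ 0.2  0.4 -1.3] 18.3917
-72 [-71.3   0.    7.1] [ 0.2  0.3 -1.1] 18.6417
-68 [-67.3   0.    7. ] [-0.3  0.1 -0.5] 18.8917
-64 [-63.3   0.    7.1] [-0.7 -0.1 -1.5] 19.1417
-63 [-63.2  -0.    7. ] [-2.7  0.1  1.1] 19.3917
-62 [-61.9  -0.    6.9] [-1.8  0.3 -0.7] 19.6417
-61 [-60.7   0.    6.9] [-1.8 -0.4 -1.4] 19.8917
-60 [-59.7   0.    7. ] [-1.5 -0.3 -1.5] 20.1417
-59 [-58.7  -0.    7. ] [ 0.   0.7 -0.7] 20.3917
-58 [-57.8  -0.    7. ] [-0.7  0.3 -0.7] 20.6417
-57 [-56.7  -0.    7. ] [-0.6  0.4 -2. ] 20.8917
-56 [-56.7  -0.    7. ] [-4.7 -0.1  2.8] 21.1417
-55 [-56.8  -0.    6.8] [-7.7  0.5  4.7] 21.3917
-54 [-56.8  -0.    6.7] [-9.2  0.6  6. ] 21.6417
-53 [-56.9  -0.1   6.5] [-11.3  -0.4   6.9] 21.8917
```

View pics/s8.png

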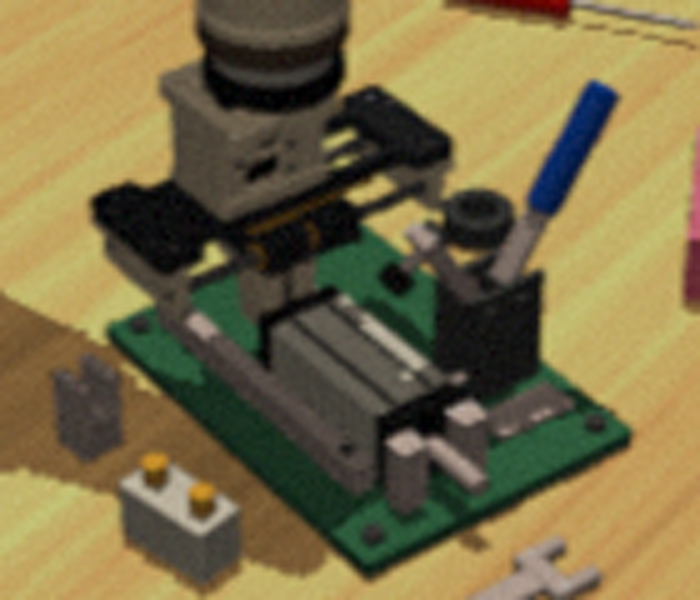

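The cylinder stalled against the stop at TCP x = −56.8 mm with about 11 N and the rod through the fork, so it's home. I'll back off, turn the jaws along the fixture's x so that the untapered finger side does the pushing, and go to the outer side of the handle.

```bash
python3 - <<'E'
from bench import manip,effector,viewer
from h import *
manip.servo_line(W(-75,0,10),vel=.1)
manip.servo_line(W(-75,0,225),vel=.3)
o=R.from_matrix((lambda x,z:np.c_[x,np.cross(z,x),z])(np.array([np.cos(p[2]),np.sin(p[2]),0]),np.array([0,0,-1.]))).as_quat()
np.save('o2.npy',o)
for w in (W(40,185,225),W(40,185,143),W(40,70,150)): print(np.round(manip.solve_ik(w,o),2))
manip.move_pose(W(40,185,225),o)
manip.servo_line(W(40,185,143),vel=.15); manip.sleep(.1)
print(manip.current_clock(),manip.current_force())
im=viewer.get_image("scene");cv2.imwrite("pics/s9.png",cv2.resize(im[150:270,215:355,::-1],None,fx=5,fy=5,interpolation=cv2.INTER_CUBIC))
im=viewer.get_image("top");cv2.imwrite("pics/t9.png",cv2.resize(im[160:280,205:345,::-1],None,fx=5,fy=5,interpolation=cv2.INTER_CUBIC))
E
```

```text
[-0.41  0.48  0.29  1.52 -0.15  1.17 -0.38]
[-0.42  0.56  0.3   1.6  -0.18  1.02 -0.35]
[-0.29  0.48  0.34  1.7  -0.19  0.99 -0.17]
25.5 [-0.67059017 -0.7171468  -0.73336657]
```

View pics/s9.png

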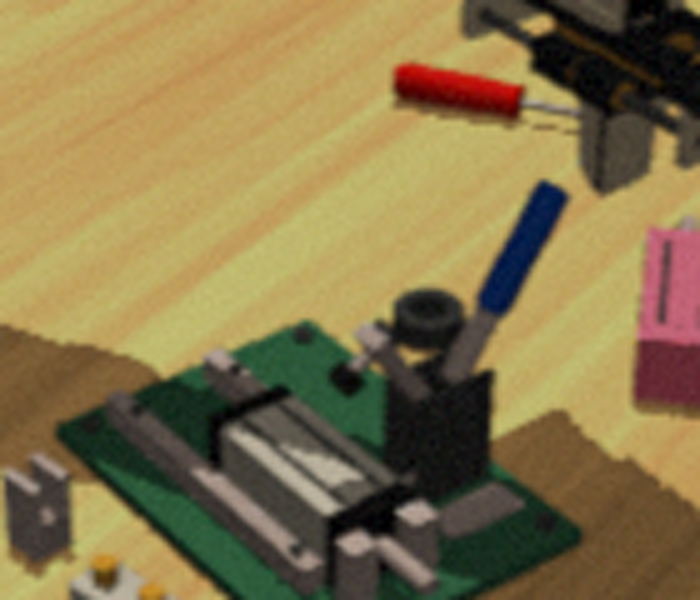

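View pics/t9.png

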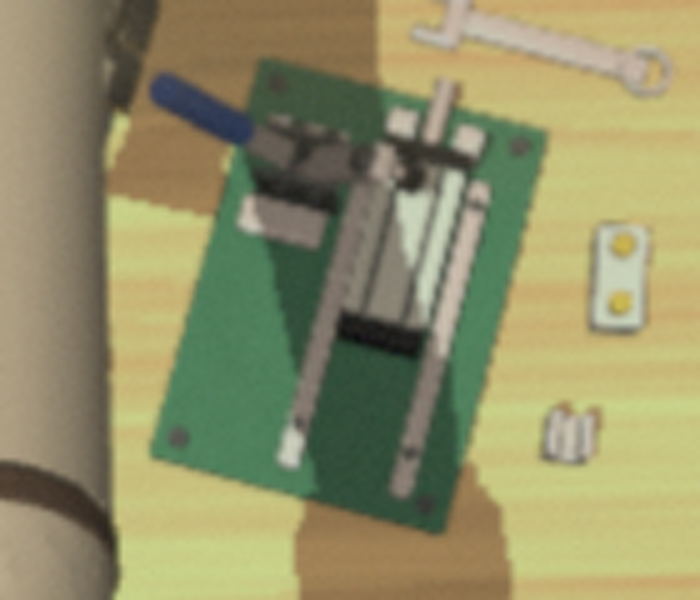

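```bash
python3 - <<'E'
from bench import manip,viewer
from h import *
c=viewer.get_calibration("scene")
print(fx(manip.current_tool_pos()))
for P in[(40,175.5,z) for z in(143,160,165,170,175)]+[(40,143,184),(49,175,170)]: print(P,((proj(c,W(*P))[0]-(215,150)+.5)*5).round())
E
```

```text
[ 40.91155389 185.35270301 144.44483526]
(40, 175.5, 143) [599. 233.]
(40, 175.5, 160) [601. 207.]
(40, 175.5, 165) [602. 199.]
(40, 175.5, 170) [602. 191.]
(40, 175.5, 175) [603. 183.]
(40, 143, 184) [558. 188.]
(49, 175, 170) [613. 198.]
```

The fingertip is at (603,192), i.e. z ≈ 170 mm, which overlaps the handle's outer end by about 8 mm. I'll push along the arc now.

```bash
cat > hp.py <<'E'
from bench import manip,effector,viewer
from h import *
f0=manip.current_force()
y=170; manip.servo_line(W(40,y,143),vel=.08)
while y>62:
    y-=6; z=float(np.interp(y,[85,110,145],[152,150,143]))
    manip.servo_line(W(40,y,z),vel=.06)
    f=ff(manip.current_force()-f0); print(y,fx(manip.current_tool_pos()).round(1),f.round(1),manip.current_clock())
    if np.linalg.norm(f)>25: print('stop');break
    if y in(122,): cv2.imwrite("pics/s10a.png",cv2.resize(viewer.get_image("scene")[150:270,215:355,::-1],None,fx=5,fy=5))
im=viewer.get_image("scene");cv2.imwrite("pics/s10.png",cv2.resize(im[150:270,215:355,::-1],None,fx=5,fy=5,interpolation=cv2.INTER_CUBIC))
E
python3 hp.py
```

```text
164 [ 39.9 164.  143. ] [-0.5  1.3 -0.1] 26.1917
158 [ 40.  161.8 143.9] [-0.8  8.6  0.9] 26.4417
152 [ 40.2 158.5 145.1] [-1.7 11.7  5.4] 26.6917
146 [ 40.7 153.1 145.8] [-3.  11.4  7.8] 26.9417
140 [ 40.8 145.7 146.5] [-0.5  9.5  7.2] 27.1917
134 [ 40.8 138.4 147.3] [-0.3  8.1  5.6] 27.4417
128 [ 40.7 131.3 148. ] [-1.7  7.5  5.1] 27.6917
122 [ 40.5 124.  148.7] [-0.3  6.3  3.5] 27.9417
116 [ 40.1 116.2 148.9] [-0.3  5.1  1.9] 28.2417
110 [ 40.1 109.4 149.8] [-0.4  3.9  1.1] 28.4917
104 [ 39.9 103.1 150.2] [-0.6  3.7  2.2] 28.7417
98 [ 39.8  97.1 150.7] [0.1 2.1 0.2] 28.9917
92 [ 39.8  90.7 151.2] [-0.7  1.6 -0. ] 29.2417
86 [ 40.1  84.5 151.9] [-0.4  0.5 -0.6] 29.4917
80 [ 40.2  78.9 152.1] [-1.   1.2 -0.5] 29.7417
74 [ 40.1  73.2 152. ] [-0.5  1.4 -0.6] 29.9917
68 [ 40.1  67.3 152. ] [-1.   1.  -0.6] 30.2417
62 [ 40.1  61.2 152. ] [-0.5  1.   0.4] 30.4917
```

View pics/s10.png

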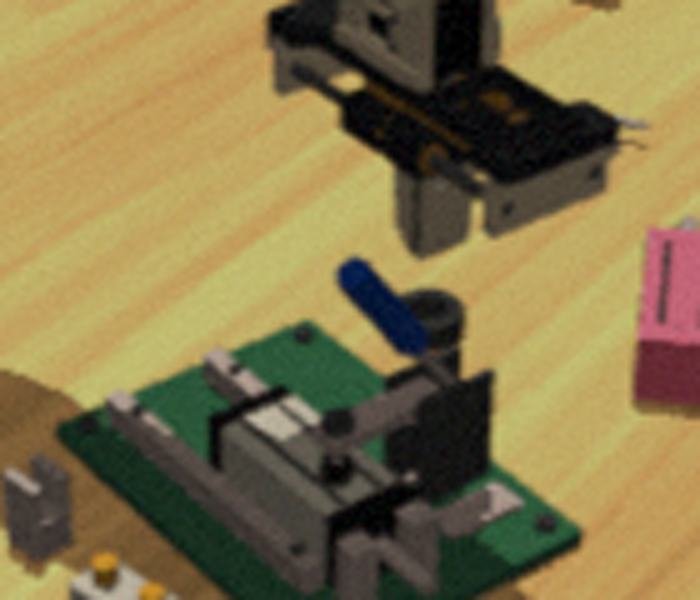

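The handle has snapped over, with its tip at (350,270) leaning over the cylinder, and the pad is down at (338,465). I'll retreat upwards and do a final check.

```bash
python3 - <<'E'
from bench import manip,effector,viewer
from h import *
manip.servo_line(W(40,90,200),vel=.2)
manip.servo_line(W(40,240,330),vel=.25)
manip.sleep(.4)
print(manip.current_clock(),manip.current_force().round(2))
for n in("scene","top"):
    im=viewer.get_image(n)[:,:,::-1]; cv2.imwrite(f"pics/{n}f.png",im)
    o=(170,205) if n=="scene" else(160,205)
    cv2.imwrite(f"pics/{n}fc.png",cv2.resize(im[o[0]:o[0]+120,o[1]:o[1]+140],None,fx=5,fy=5,interpolation=cv2.INTER_CUBIC))
E
```

```text
32.3083 [-0.13  0.85 -0.88]
```

View pics/scenefc.png

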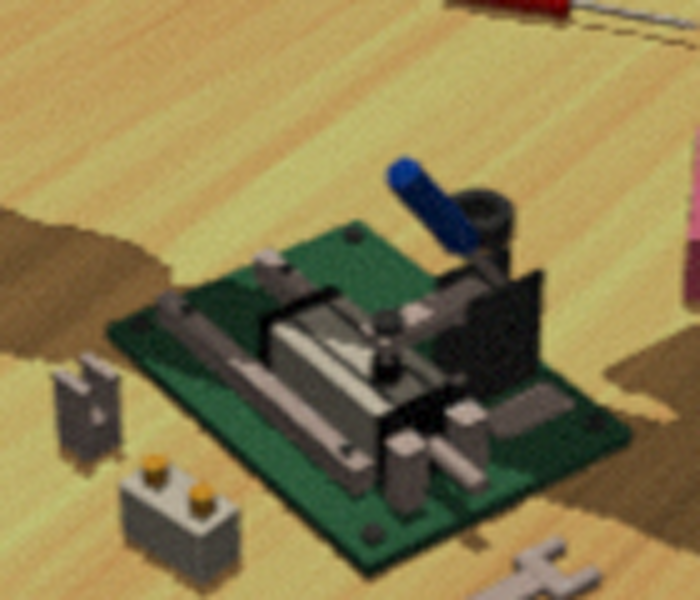

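View pics/topf.png

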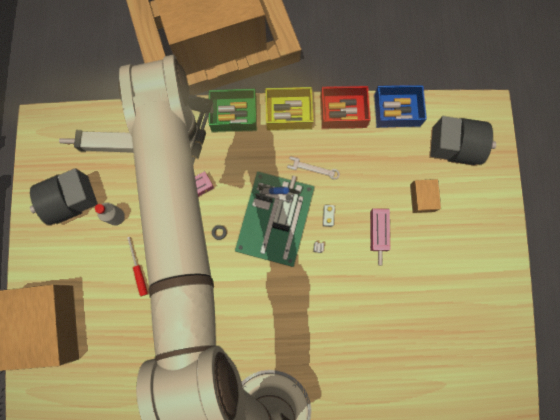

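View pics/topfc.png

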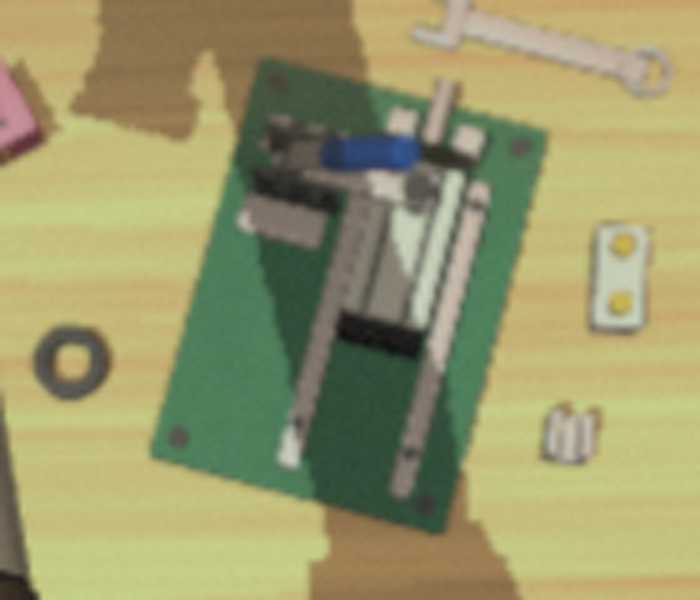

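The handle is over at (405,170) in the scene crop and the pad is on the cylinder. The cylinder is still home, with its near cap at (380,335) in the top crop, the same as before clamping. The bystanders in these views haven't moved, and the arm is clear.

```bash
python3 - <<'E'
from bench import manip
manip.hand_in(); print(manip.current_clock())
E
```

```text
the job is handed in; nothing more can be done
the job is handed in; nothing more can be done
```

I pushed the cylinder home against the forked end stop and swung the clamp handle over into lock, then handed the job in with the robot's clock at about 32 s of the 56 s allowed. The hand-in gives no verdict.

- **Cylinder:** it stopped moving against the stop with about 11 N, with its rod through the fork. The top view shows it in the same place before and after clamping.
- **Clamp:** resistance rose to about 12 N sideways (14 N in all) and fell to nothing past the dead point. The pictures show the handle leaning over the cylinder and the pad resting on it. I couldn't read the pad force or the joint angle directly.
- **Bystanders:** the bystanders visible in the last pictures stand where they started, and the arm ended well clear of everything.

**What disagreed:**
- **Fingertips:** the closed fingertips sit about 26 mm above the stated tool point. My first push therefore passed over the cylinder without touching it, and I measured the offset in the images and corrected for it.
- **Push force:** the 2–6 N of sliding friction hardly showed in the force readings, so I followed that stretch by camera. My check even reported "no contact" while the cylinder was moving.
- **Home position:** the cylinder stopped about 2 mm short of where I predicted, within the accuracy of the camera fit.

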